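# Hold a bottle down in the leak tester

### The job

Pick up the amber bottle with the grey cap and set it base down in the ring cradle of the leak tester that has the green tag next to it, then press it so that the sprung ring goes fully down. The tester only measures while the ring stays down, so finish while still holding the bottle pressed down: do not let go or ease off. Leave the cradle with the red tag alone and do not disturb the red-capped bottle, the tape roll or the tub of stoppers.

Things in the scene. Friction and masses are not known exactly. Their poses are not given: they have to be found in the camera images.
- bottle: the loose amber bottle with the grey cap, standing upright on the work surface: body 50 mm in diameter up to 58 mm height, sloping shoulder from there to 79 mm, neck 25 mm in diameter, grey cap 29 mm in diameter from 86 to 106 mm height (its top). About 0.17 kg. Origin: centre of its underside; z up the bottle's axis
- reject_bottle: a bystander: same bottle but with a red cap, standing upright at least 90 mm away from the other, either nearer to or farther from the robot. Origin: centre of its underside
- tester: the leak tester: fixed grey block 170 (x) x 310 (y) x 45 mm high with a cradle at each end, both 25 mm towards -x from its middle line. Origin: centre of its underside; y points to the left cradle
- cradle_left (a joint): sprung steel ring cradle at the left end of the tester (tester y = +0.075). Joint value: how far its ring is pressed straight down, 0 = fully up (at rest), 0.016 m = fully down on its stop. It takes a downward load (bottle weight of about 1.7 N included) of about 4.5 N to start moving and 14 N to reach the stop, and springs back up when let go
- cradle_right (a joint): sprung steel ring cradle at the right end of the tester (tester y = -0.075). Joint value: how far its ring is pressed straight down, 0 = fully up (at rest), 0.016 m = fully down on its stop. It takes a downward load (bottle weight of about 1.7 N included) of about 4.5 N to start moving and 14 N to reach the stop, and springs back up when let go
- seat_left (a point): centre of the floor inside the left cradle's ring, on which a bottle's base stands; it moves down with the ring. At rest 73 mm above the work surface. The round cup is 56 mm in inner diameter at the floor, widening to 70 mm at its mouth 20 mm above the floor; 80 mm across outside. z is up
- seat_right (a point): centre of the floor inside the right cradle's ring, on which a bottle's base stands; it moves down with the ring. At rest 73 mm above the work surface. The round cup is 56 mm in inner diameter at the floor, widening to 70 mm at its mouth 20 mm above the floor; 80 mm across outside. z is up
- tag_green: green status tag, a fixed tile 36 x 60 x 10 mm lying on the tester's top, 80 mm to the tester's +x side of the cradle that is to be used (left or right, differs each time). Origin: centre of its underside
- tag_red: red status tag, same tile, beside the cradle that must be left alone. Origin: centre of its underside
- tape_roll: a bystander: loose roll of tan tape lying flat, 100 mm across, 48 mm high. Origin: centre of its underside
- stopper_tub: a bystander: loose white round tub of grey stoppers, 92 mm across, 50 mm high. Origin: centre of its underside

How it is judged:
On the way:
1. the grey-capped bottle is lifted clear of the work surface, upright (height (world z) of bottle above 0.03 m and angle between bottle's own z axis and vertical below 0.5 rad), for 0.1 s.
At the end, for the whole second after the job is handed in: Grey-capped bottle upright (0.12 rad), centred within 6 mm and seated within 3 mm in the green-tagged cradle, its ring held over 12 of 16 mm down by the robot (over 3 N on the bottle), at rest; other ring up (under 3 mm); bystanders within 30 mm of their places (((horizontal distance between tag_green and seat_left below 0.1 m and horizontal distance between bottle and seat_left below 0.006 m and z of bottle in the frame of seat_left between -0.003 and 0.003 m and value of joint cradle_left above 0.012 m and value of joint cradle_right below 0.003 m) or (horizontal distance between tag_green and seat_right below 0.1 m and horizontal distance between bottle and seat_right below 0.006 m and z of bottle in the frame of seat_right between -0.003 and 0.003 m and value of joint cradle_right above 0.012 m and value of joint cradle_left below 0.003 m)) and angle between bottle's own z axis and vertical below 0.12 rad and linear speed of bottle below 0.02 m/s and contact force between any of the fingers, the arm and bottle above 3 N and distance of each of reject_bottle, tape_roll, stopper_tub from where it was at the start of the episode below 0.03 m); the arm keeps its last pose, push and grip.
It fails at once if the red-tagged cradle's ring is pressed down ((horizontal distance between tag_red and seat_left below 0.1 m and value of joint cradle_left above 0.004 m) or (horizontal distance between tag_red and seat_right below 0.1 m and value of joint cradle_right above 0.004 m)).
It fails at once if the red-capped bottle is knocked over or moved by more than 30 mm (distance of reject_bottle from where it was at the start of the episode above 0.03 m or angle between reject_bottle's own z axis and vertical above 0.5 rad).
It fails at once if the tape roll is knocked over or moved by more than 30 mm (distance of tape_roll from where it was at the start of the episode above 0.03 m or angle between tape_roll's own z axis and vertical above 0.5 rad).
It fails at once if the tub of stoppers is knocked over or moved by more than 30 mm (distance of stopper_tub from where it was at the start of the episode above 0.03 m or angle between stopper_tub's own z axis and vertical above 0.5 rad).
It also fails if it takes over 42 s, if anything falls off the work surface, if the arm or the gripper's body presses on something with over 40 N, if the wrist force passes 120 N, or if a joint passes its speed limit or range.

### The arm

A 6-joint arm with a two-finger parallel gripper is mounted at the origin on the work surface. World frame = base frame: x ahead of the robot, y to its left, z up, the work surface at z = 0. Lengths are in m, angles in rad, forces in N, time in s.
With the tool pointing down it reaches from about 0.3 to 0.875 m from the base axis. Payload 4.2 kg.
Tool frame: the origin (TCP) lies on the centre line of the jaws, within the pads' length; the fingertips stand 8 mm ahead of it and the grasp point (between the pads) lies 11 mm behind it (arm.tip_reach is the distance from the TCP to the fingertips, in m); z points along the fingers, y is the line along which they close (so a half turn about z gives the same grasp; the last joint's range is limited). The gripper opens to 85 mm and grips with 20 to 120 N. Pads are 22 mm wide; open, the fingers measure 114 mm over their backs; the gripper's body (76 mm by 85 mm) begins 54 mm behind the grasp point. The pads swing forward as they close: fully open they stand 13 mm farther back than shut.
Start: joints at [1.221, 0.32, 1.565, -0, 1.257, -0.02], TCP at [0.186, 0.544, 0.239] pointing down, gripper open.
Joint ranges: [-3.11, 3.11], [-0.84, 2.01], [0.21, 2.61], [-1.34, 4.49], [0.05, 2.63], [-2.56, 2.56]. Speed limits (rad/s): [2.57, 2.57, 3.14, 3.14, 3.14, 3.14].

### API

Orientations are given as a rotation vector (axis times angle).
In Python, from plant import arm, solve_ik, monitor, eyes, search_frame, outline_of, pinpoint gives the robot as it stands. Calls block until the motion is done:
- arm.move_pose(position, orientation): joint-space move of the TCP to a pose.
- arm.movel(position, vel=0.15, frame=None, until_force=None): straight line of the TCP; frame=None keeps the orientation; vel is the mean speed in m/s. With until_force (N) it stops when the force on the tool has changed by that much, and returns True; else False.
- arm.set_joints(angles): joint-space move.
- arm.gripper_to(opening, grip_force=None): opening from 0.0 (shut) to 1.0 (fully open); grip_force is the grip in N (None keeps the last); returns when the fingers have stopped.
- arm.dwell(seconds).
- solve_ik(position, orientation): joint angles nearest the present ones, or None.
- monitor.observe(): the state.
- eyes.capture(name): name is "side" or "top"; returns a dict with "frame" (400x640x3 uint8, red, green, blue), "range_z" (400x640 float32, m along the optical axis (not along the pixel's ray), 0 where there is no reading), "vfov" (degrees; the focal length in pixels is half the picture's height over the tangent of half this angle, whatever the lens; pixels are square), "cx", "cy" (the principal point, pixels), "D" ([k1, k2, p1, p2, k3] as OpenCV has them; the pictures are not rectified), "R" (3x3) and "t" (3): a world point X has camera coordinates R X + t. Camera axes: x right, y down, z forward; pixel columns grow to the right and rows downward; lengths in m; the calibration is good to about 2 mm. A picture is of the moment at which its call begins.
A pose or a line that the arm cannot do raises arm.MotionError and nothing moves.
- arm.sign_off(): hands the job in; it is judged then, once.
Trained networks look in the newest picture that a camera, given by its name, has taken for a name from the list of things; names that differ only in an ending like _2 or _b are one class to them, and where a whole thing is asked for, a point or a joint stands for the part that bears it (a point fixed in the world has none). Each returns a list of dicts, best first, with "p" (0 to 1); they miss things now and then, are a little off and sometimes report something else, mostly with a low value. They report only what shows in the picture. A call takes as long as a camera call.
- search_frame(camera, query): "point" ([x, y, z] in m, in world coordinates, good to about 4 mm: the middle of the surface that is visible of it).
- outline_of(camera, query): "region" (400x640 bool, what is visible of it).
- pinpoint(camera, query): "point" ([x, y, z] in m, in world coordinates, good to about 4 mm: a listed point, or the origin of a listed thing).
The state is a dict: "time_s": time; "joints": joint angles; "joint_velocities": joint speeds; "effort": joint torques, N m; "position": TCP position; "eef_rot": TCP orientation; "wrist_force": force on the tool from outside, world axes, zero at the start; "wrist_torque": the same for the moment, N m; "grip_width": opening from 0.0 (shut) to 1.0 (fully open); "gripper_force": force on a finger pad.
Only numpy, scipy, OpenCV 4.12 (cv2) and the standard library are available. Lean on these libraries where they do the work, as an engineer would, in place of code of your own. Each camera call takes 0.05 s, during which the arm holds its last target. There are 200 camera calls.

## Working session

There is one attempt and no reset: what is moved stays moved. The work goes in short steps, each a Python script; the robot and the scene stay as the last script left them, time stands still between calls to the robot, and variables do not carry over. Pictures are saved under pics/ and viewed, at most 10 in all, crops included, and the job is handed in when it is done.

```bash
mkdir -p pics; ls; python3 - <<'E'
from plant import arm, solve_ik, monitor, eyes, search_frame, outline_of, pinpoint
import cv2,numpy as np
for c in ("top","side"):
    d=eyes.capture(c); cv2.imwrite(f"pics/{c}0.png",d["frame"][:,:,::-1])
    for q in ["bottle","reject_bottle","tester","seat_left","seat_right","tag_green","tag_red","tape_roll","stopper_tub"]:
        r=pinpoint(c,q); print(c,q,[(np.round(x["point"],4).tolist(),round(x["p"],2)) for x in r[:2]])
s=monitor.observe(); print(s["time_s"],s["position"],s["eef_rot"],s["wrist_force"],arm.tip_reach)
E
```

```text
pics
top bottle [([0.6395, 0.2668, -0.0012], 0.8)]
top reject_bottle [([0.4707, 0.2923, 0.0014], 0.72)]
top tester [([0.546, -0.1285, -0.0002], 0.92)]
top seat_left []
top seat_right [([0.5419, -0.2091, 0.0792], 0.61)]
top tag_green [([0.6193, -0.1866, 0.0443], 0.66), ([0.5846, -0.0428, 0.0459], 0.46)]
top tag_red [([0.5881, -0.0448, 0.0498], 0.83)]
top tape_roll [([0.7516, 0.2013, 0.001], 0.97)]
top stopper_tub [([0.4068, -0.4366, -0.0005], 0.58)]
side bottle [([0.6401, 0.269, 0.003], 0.61)]
side reject_bottle [([0.4664, 0.2909, 0.0011], 0.6), ([0.6196, -0.1932, 0.046], 0.17)]
side tester [([0.5496, -0.1235, -0.0007], 0.56)]
side seat_left [([0.5112, -0.0593, 0.0755], 0.55)]
side seat_right [([0.5399, -0.2057, 0.0731], 0.61)]
side tag_green [([0.6189, -0.192, 0.0455], 0.54)]
side tag_red [([0.5919, -0.045, 0.0421], 0.45)]
side tape_roll [([0.7526, 0.1967, -0.0008], 0.84), ([0.6368, 0.2671, 0.0001], 0.62)]
side stopper_tub [([0.4071, -0.4353, 0.0028], 0.88), ([0.6387, 0.2687, -0.0016], 0.23)]
1.0 [0.18621683 0.5440205  0.23936448] [5.15645987e-01 3.09896075e+00 2.30537999e-04] [ 0.47813217  0.14953171 -0.30104348] 0.008
```

View pics/top0.png

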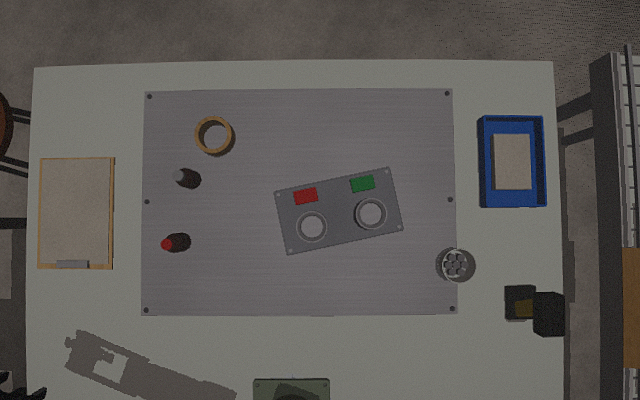

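View pics/side0.png

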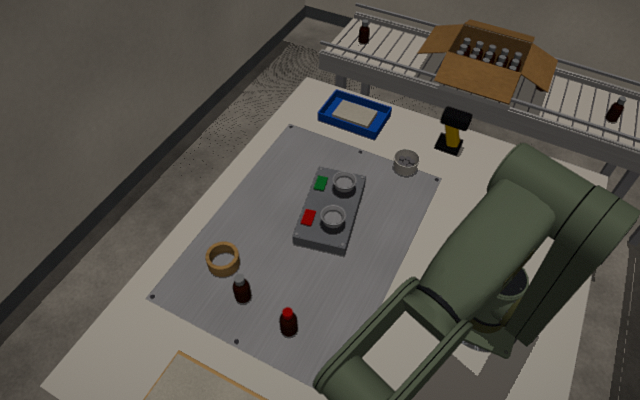

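The green tag (top view px 362,184) is beside the right cradle (370,213), and the red tag (305,196) is beside the left one (312,227). The grey-capped bottle stands at (187,178), the red-capped one at (175,242), and the tape roll at (214,135). Next I'll refine the bottle and cup positions from depth.

```bash
cat > h.py <<'E'
from plant import arm, solve_ik, monitor, eyes, search_frame, outline_of, pinpoint
import cv2,numpy as np
from scipy.optimize import least_squares
def cloud(c):
    d=eyes.capture(c); z=d["range_z"]; h,w=z.shape; f=h/2/np.tan(np.radians(d["vfov"])/2)
    K=np.array([[f,0,d["cx"]],[0,f,d["cy"]],[0,0,1.]])
    v,u=np.mgrid[:h,:w]; p=cv2.undistortPoints(np.stack([u,v],-1).reshape(-1,1,2).astype(float),K,np.array(d["D"],float)).reshape(-1,2)
    X=np.c_[p,np.ones(len(p))]*z.reshape(-1,1)
    W=(X-d["t"])@d["R"]; W[z.ravel()<=0]=np.nan
    return W.reshape(h,w,3),d
def near(W,c,r,z0,z1):
    P=W.reshape(-1,3); P=P[~np.isnan(P[:,0])]
    return P[(np.hypot(P[:,0]-c[0],P[:,1]-c[1])<r)&(P[:,2]>z0)&(P[:,2]<z1)]
def circ(P,r,c0):
    s=least_squares(lambda c:np.hypot(P[:,0]-c[0],P[:,1]-c[1])-r,c0,loss="soft_l1",f_scale=.002); return s.x
E
python3 - <<'E'
from h import *
for c in ("top","side"):
    W,d=cloud(c)
    for n,s in(("R",(.541,-.207)),("L",(.511,-.059))):
        P=near(W,s,.055,.085,.105); F=near(W,s,.022,.06,.08)
        print(c,n,len(P),P[:,2].mean().round(4),circ(P,.0375,s).round(4),((P[:,:2].max(0)+P[:,:2].min(0))/2).round(4),np.ptp(P[:,:2],axis=0).round(4),len(F),F[:,2].mean().round(4))
    b=(.64,.268); T=near(W,b,.035,.099,.12); print("cap",len(T),T.mean(0).round(4),((T[:,:2].max(0)+T[:,:2].min(0))/2).round(4))
    B=near(W,b,.045,.015,.056); print("body",len(B),circ(B,.025,b).round(4))
    for q in["cradle_left","cradle_right","seat_left","seat_right","bottle"]:
        print(q,[(np.round(x["point"],4).tolist(),round(x["p"],2)) for x in pinpoint(c,q)[:1]])
E
```

```text
top R 326 0.0903 [ 0.542  -0.2065] [ 0.5413 -0.2059] [0.0761 0.0766] 240 0.0723
top L 317 0.0904 [ 0.5114 -0.0601] [ 0.5108 -0.0609] [0.0758 0.0761] 244 0.0724
cap 109 [0.6383 0.2657 0.1052] [0.639  0.2656]
body 100 [0.6401 0.2681]Traceback (most recent call last):
  File "<stdin>", line 10, in <module>
ValueError: it knows: bottle, reject_bottle, seat_left, seat_right, stopper_tub, tag_green, tag_red, tape_roll, tester
```

```bash
python3 - <<'E'
from h import *
W,d=cloud("side"); b=(.639,.267)
T=near(W,b,.035,.099,.12); B=near(W,b,.045,.015,.056); print("side cap",len(T),T.mean(0).round(4),"body",circ(B,.025,b).round(4))
P=near(W,(.541,-.206),.055,.085,.105); print(circ(P,.0375,(.541,-.206)).round(4))
for o in ([np.pi,0,0],[0,np.pi,0]):
    print(o,[np.round(solve_ik(p,o),2).tolist() if solve_ik(p,o) is not None else None for p in ([.639,.267,.24],[.639,.267,.086],[.5415,-.206,.25],[.5415,-.206,.14])])
o=[np.pi,0,0]
b=np.array([.6393,.267])
arm.move_pose([*b,.24],o)
arm.movel([*b,.086],vel=.12,until_force=8)
s=monitor.observe(); print(s["time_s"],s["position"],s["wrist_force"])
d=eyes.capture("side"); cv2.imwrite("pics/g.png",cv2.resize(d["frame"][180:380,150:350,::-1],None,fx=3,fy=3)[:600])
E
```

```text
side cap 79 [0.6381 0.2682 0.1053] body [0.6397 0.2657]
[ 0.5423 -0.2041]
[3.141592653589793, 0, 0] [[0.38, 0.51, 1.26, -0.0, 1.37, 1.95], [0.38, 0.62, 1.47, -0.0, 1.06, 1.95], [-0.38, 0.32, 1.54, -0.0, 1.29, 1.19], [-0.38, 0.4, 1.7, -0.0, 1.04, 1.19]]
[0, 3.141592653589793, 0] [[0.38, 0.51, 1.26, -0.0, 1.37, -1.19], [0.38, 0.62, 1.47, -0.0, 1.06, -1.19], [-0.38, 0.32, 1.54, 0.0, 1.29, -1.95], [-0.38, 0.4, 1.7, 0.0, 1.04, -1.95]]
4.45 [0.63986558 0.26721043 0.08700088] [ 0.41485724 -0.26502586  0.28654267]
```

View pics/g.png

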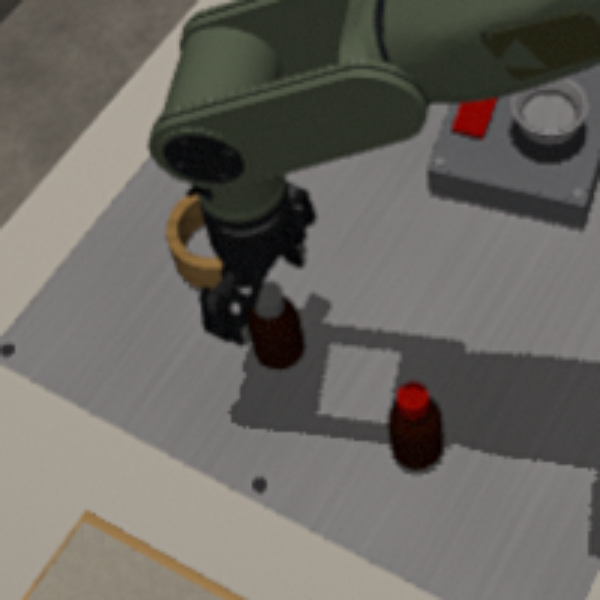

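The view shows the open fingers at about (225,310) and (295,240) around the grey cap (270,300). The cap looks slightly toward the camera, so I'll check numerically that it is centred.

```bash
python3 - <<'E'
from h import *
W,d=cloud("side"); f=200/np.tan(np.radians(d["vfov"])/2); K=np.array([[f,0,d["cx"]],[0,f,d["cy"]],[0,0,1.]])
rv=cv2.Rodrigues(np.array(d["R"]))[0]
p=np.array([[.64,.267+.043,.09],[.64,.267-.043,.09],[.64,.267,.106],[.64,.267+.05,.12],[.64,.267-.05,.12]])
u=cv2.projectPoints(p,rv,np.array(d["t"],float),K,np.array(d["D"],float))[0][:,0]
print(((u-[150,180])*3).round())
b=(.639,.267);T=near(W,b,.025,.099,.109); B=near(W,b,.045,.015,.056); print("side cap",len(T),T.mean(0).round(4),"body",circ(B,.025,b).round(4))
Q=near(W,b,.08,.07,.14);Q=Q[np.abs(Q[:,1]-.267)>.03]
for s in(1,-1):
    q=Q[(Q[:,1]-.267)*s>0]
    if len(q): print(s,len(q),q.min(0).round(3),q.max(0).round(3),np.median(q,0).round(3))
print(pinpoint("side","bottle")[:1])
E
```

```text
[[242. 338.]
 [293. 266.]
 [266. 292.]
 [233. 328.]
 [294. 243.]]
side cap 58 [0.6359 0.2671 0.1054] body [0.6398 0.2659]
1 46 [0.626 0.308 0.093] [0.643 0.336 0.139] [0.632 0.315 0.119]
-1 50 [0.627 0.203 0.091] [0.649 0.226 0.139] [0.632 0.223 0.112]
[{'point': [0.6372, 0.2658, 0.0036], 'p': 0.77}]
```

The fingers straddle the cap as projected, so I'll grip, lift and re-measure in hand.

```bash
python3 - <<'E'
from h import *
arm.gripper_to(0.0,grip_force=80)
s=monitor.observe(); print(s["time_s"],s["position"],s["grip_width"],s["gripper_force"],s["wrist_force"])
p=s["position"]
arm.movel([p[0],p[1],.24],vel=.12)
arm.movel([.5415,-.205,.25],vel=.2)
arm.dwell(.3)
s=monitor.observe(); p=s["position"]; print(s["time_s"],p,s["grip_width"],s["gripper_force"],s["wrist_force"])
for c in("side","top"):
    W,d=cloud(c); B=near(W,p,.045,.175,.22)
    print(c,len(B), circ(B,.025,p[:2]).round(4) if len(B)>8 else "", B.min(0).round(3) if len(B) else "")
    for z in(.17,.19,.205):
        q=near(W,p,.04,z,z+.015); print(z,len(q),circ(q,.025,p[:2]).round(4) if len(q)>5 else "")
    print([(np.round(x["point"],4),x["p"]) for x in pinpoint(c,"bottle")[:1]])
    P=near(W,(.541,-.205),.055,.085,.105); 
    if len(P)>20: print("ring",len(P),circ(P,.0375,(.541,-.205)).round(4))
    if c=="side": cv2.imwrite("pics/l.png",cv2.resize(d["frame"][100:300,230:430,::-1],None,fx=3,fy=3))
E
```

```text
5.1833 [0.63953751 0.26722424 0.08629011] 0.30426762767448895 78.63664291689929 [0.5308638  0.75016199 1.5166603 ]
9.475 [ 0.54156298 -0.20479119  0.24998948] 0.3026250552873947 78.60817773427698 [-0.1132814  -0.44073877 -1.30172715]
side 161 [ 0.5436 -0.2044] [ 0.518 -0.214  0.175]
0.17 54 [ 0.5439 -0.2046]
0.19 56 [ 0.5434 -0.2049]
0.205 50 [ 0.5434 -0.204 ]
[(array([ 0.5368, -0.2044,  0.1673]), 0.74)]
ring 142 [ 0.5423 -0.2036]
top 4  [ 0.558 -0.188  0.177]
0.17 1 
0.19 2 
0.205 1 
[]
ring 78 [ 0.5413 -0.2101]
```

View pics/l.png

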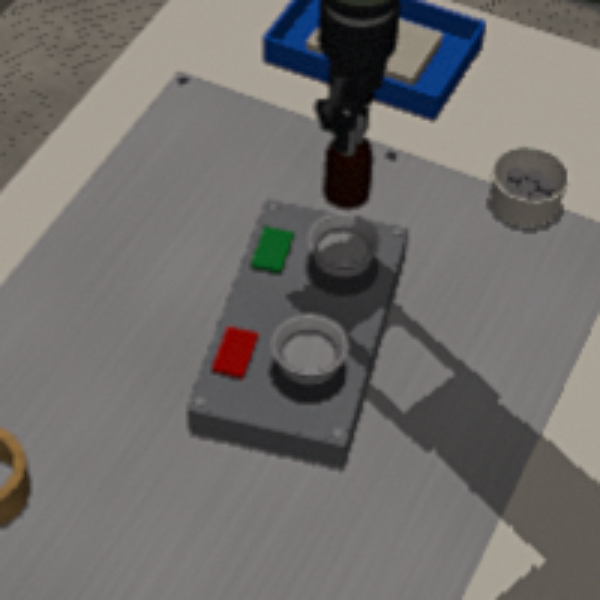

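The bottle hangs upright at about (347,180), above the green-tagged cup (343,245). I'll descend with force checks.

```bash
python3 - <<'E'
from h import *
x,y=.5411,-.2053
arm.movel([x,y,.188],vel=.1); 
def st(m):
    s=monitor.observe(); print(m,round(s["time_s"],2),s["position"].round(4),s["wrist_force"].round(2),s["wrist_torque"].round(2),round(s["grip_width"],3))
st("above")
for z in(.176,.168,.162,.157,.152):
    h=arm.movel([x,y,z],vel=.02,until_force=5); st((z,h))
    if h: break
E
```

```text
above 10.44 [ 0.5415 -0.2055  0.1886] [-0.13 -0.41 -1.22] [-0.06 -0.03  0.04] 0.306
(0.176, False) 11.19 [ 0.5412 -0.2053  0.176 ] [-0.04 -0.43 -2.74] [ 0.01  0.03 -0.01] 0.304
(0.168, False) 11.74 [ 0.5411 -0.2053  0.1679] [-0.17 -0.11 -1.76] [-0.01 -0.04  0.05] 0.299
(0.162, False) 12.19 [ 0.541  -0.2053  0.1618] [-0.29 -0.38 -2.2 ] [ 0.    0.01 -0.02] 0.305
(0.157, False) 12.59 [ 0.5416 -0.2054  0.1578] [-0.16  1.38  3.61] [-0.05 -0.01  0.03] 0.302
(0.152, False) 12.99 [ 0.5417 -0.2054  0.1529] [-0.26  1.25  6.73] [-0.    0.05 -0.02] 0.297
```

Seated cleanly at the expected height with low lateral force. Now I'll press to the stop.

```bash
python3 - <<'E'
from h import *
x,y=.5413,-.2054
def st(m):
    s=monitor.observe(); print(m,round(s["time_s"],2),s["position"].round(4),s["wrist_force"].round(2),round(s["grip_width"],3)); return s
for z in(.147,.144,.142,.1405,.139,.1375):
    h=arm.movel([x,y,z],vel=.015,until_force=14); s=st((z,h))
    if s["wrist_force"][2]>20: break
arm.dwell(.5); st("hold")
W,d=cloud("side"); cv2.imwrite("pics/p.png",cv2.resize(d["frame"][130:280,250:400,::-1],None,fx=4,fy=4))
B=near(W,(x,y),.04,.09,.112); P=near(W,(x,y),.055,.065,.085); L=near(W,(.511,-.06),.055,.085,.105)
print("body",len(B),circ(B,.025,(x,y)).round(4),"ring",len(P),P[:,2].max().round(4),circ(P,.0375,(x,y)).round(4),"left",len(L),L[:,2].max().round(4))
for z in(.082,.092,.102):
    q=near(W,(x,y),.032,z,z+.01); print(z,len(q),circ(q,.025,(x,y)).round(4) if len(q)>5 else"")
E
```

```text
(0.147, False) 13.47 [ 0.5419 -0.2055  0.1484] [-2.25  0.75  7.83] 0.303
(0.144, False) 13.82 [ 0.5419 -0.2055  0.1457] [-1.09  0.9  11.4 ] 0.3
(0.142, False) 14.11 [ 0.542  -0.2055  0.144 ] [-1.88  2.45 12.37] 0.308
(0.1405, False) 14.36 [ 0.5421 -0.2055  0.1432] [-2.3   1.94 14.87] 0.3
(0.139, False) 14.61 [ 0.5424 -0.2055  0.1431] [-3.71  1.93 21.89] 0.301
hold 15.11 [ 0.5424 -0.2055  0.1431] [-3.34  3.05 21.65] 0.303
body 71 [ 0.5441 -0.2048] ring 164 0.085 [ 0.5477 -0.2152] left 171 0.0974
0.082 26 [ 0.5443 -0.2046]
0.092 33 [ 0.5439 -0.2049]
0.102 34 [ 0.5441 -0.2048]
```

View pics/p.png

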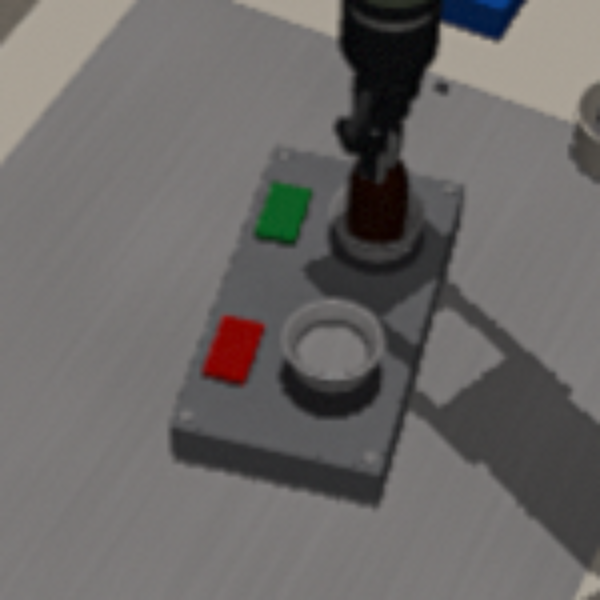

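The bottle stands upright in the green-tagged cup (378,225), with that ring down and the red one (332,345) still up. The force rises sharply at 16 mm of travel and holds steady at 21.7 N, so the ring is on its stop.

```bash
python3 -c "
from plant import arm
print(arm.sign_off())"
```

```text
the job is handed in; nothing more can be done
None
```

I handed the job in with the grey-capped bottle upright in the green-tagged (right) cradle, its ring pressed about 16 mm onto its stop and held at about 22 N; the red-tagged ring was still up and I saw no contact with the bystanders, but sign-off gave no verdict.

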